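Open the label printer for a wider roll

ROBOT

A 6-joint arm with a two-finger parallel gripper is mounted at the origin on a cart in front of the work surface, level with it; the furniture and walls round the work are solid. World frame = base frame: x ahead of the robot, y to its left, z up, the work surface at z = 0. Lengths are in m, angles in rad, forces in N, time in s.
With the tool pointing down it reaches from about 0.3 to 0.775 m from the base axis. Payload 14.6 kg.
Tool frame: the origin (TCP) lies at the very end of the fingers, on their centre line; the grasp point (between the pads) lies 19 mm behind it (pinch_z is the distance from the TCP to the grasp point, in m); z points along the fingers, y is the direction in which the jaws open and shut (so a half turn about z gives the same grasp; the last joint's range is limited). The gripper opens to 94 mm and grips with 3 to 60 N. Pads are 16 mm wide; open, the fingers measure 119 mm over their backs; the gripper's body (75 mm by 177 mm) begins 78 mm behind the grasp point.
Start: joints at [-1.307, 0.3, 1.521, -0, 1.321, -0.067], TCP at [0.179, -0.52, 0.205] pointing down, gripper open.
Joint ranges: [-3.03, 3.03], [-0.79, 2.21], [0.23, 2.52], [-1.04, 4.18], [0, 3.07], [-2.55, 2.55]. Speed limits (rad/s): [2.22, 2.22, 2.57, 3.14, 3.14, 3.14].

INTERFACE

Orientations are given as [roll, pitch, yaw] about the fixed x, y, z axes, in that order (R = Rz(yaw) Ry(pitch) Rx(roll)).
In Python, from station import get_obs, camera, hand_in, pinch_z gives the robot as it stands.
- The arm moves only by the tool servo_tool, never from a script. Its argument "moves" is a list that holds one entry, the list of rows, each a list of 7 numbers: the turn, a rotation vector about the tool's x, y, z normalised to -1 to 1, where 1 is pi/2 rad, then the shift along the tool's x, y, z normalised to -1 to 1, where 1 is 500 mm, then the closure, from 0 (fully open) to 1 (shut). In form: [[[rx, ry, rz, x, y, z, hand], ...]]. A call has 1 to 12 rows; each row is the pose to reach, as a shift and turn from the pose measured when the call began, along the tool's axes at that moment; what a row does not reach only later rows make up. A row lasts 1/12 s, in which the tool goes at most 41.7 mm and 7.16 degrees, less where a joint would pass 70% of its speed; a pose out of reach is approached as far as the arm can. A call with a number of a shift or a turn outside -1 to 1 is refused whole. A call with a gripper value outside its range is refused whole. The fingers move at their own pace and stop on an object; "squeeze" is the grip in N (left out, the last holds). Time passes only in rows, so rows that repeat a pose let the fingers close. It gives the time, the measured TCP pose, the force and the opening at its end, in the units of the state.
- get_obs(): the state, without advancing time (a new reading comes with each control period).
- camera(name): name is "side" or "top"; returns a dict with "color" (480x640x3 uint8, red, green, blue), "intrinsics" (3x3 intrinsics, pixels), "rvec" (rotation vector, rad) and "tvec" (3), from world to camera coordinates, as OpenCV has them. Camera axes: x right, y down, z forward; pixel columns grow to the right and rows downward; lengths in m; the calibration is good to about 2 mm. A picture is of the moment at which its call begins. There is no depth.
- hand_in(): hands the job in, once; it reports no verdict.
The state is a dict: "time_s": time; "qpos": joint angles; "joint_vel": joint speeds; "tau": joint torques, N m; "ee_pos": TCP position; "eef_rot": TCP orientation; "force": force on the tool from outside, world axes, zero at the start; "moment": the same for the moment, N m; "grip_width": finger opening in m.
Only numpy, scipy, OpenCV 4.12 (cv2) and the standard library are available. Lean on these libraries where they do the work, as an engineer would, in place of code of your own. Each camera call takes 0.05 s, during which the arm holds its last target.

TASK

Get the label printer on the bench ready for the wider roll of labels that stands beside it: press the release tab at its front so that the lid springs up, push the lid back past upright until it rests fully open, then push the sliding roll guide inside outwards to its stop, as far from the fixed guide as it goes. Leave the label roll, the pencil, the tape measure and the wrench where they lie.

Things in the scene. Friction and masses are not known exactly. Their poses are not given: they have to be found in the camera images.
- printer: Dark grey label printer, fixed to the bench, 156 mm wide (y), 97 mm high. Origin: centre of its underside; x front to rear, y to its left, z up. Lid spans x = -76 to +88 mm. Under it an open tub, x = -50 to +85, y = -64 to +64 mm, floor 14 mm and wall tops 62 mm above the bench, holds two light grey upright roll guides, face to face across the width.
- tab_top (a point): Centre of the top of the release tab, a light grey ribbed pad 34 x 34 mm that juts from the printer's front, right of the middle as the robot sees it, 51 mm above the bench. It spans x = -113 to -79 mm, y = -63 to -29 mm in the printer's frame; its front half stands out free over the bench. Press it straight down.
- tab (a joint): Angle of the release tab, a sprung rocker: 0 = up (rest), 0.22 rad = fully pressed, pad centre about 7.5 mm lower. Takes 2.5 N to start, 5 N at the bottom; springs back when let go. The lid is let go at about 0.15 rad.
- lid (a joint): Opening angle of the lid: 0 = shut and latched, 1.85 rad = against its open stop, past upright. Released, a spring lifts it to about 0.9 rad within a second (a hand above it holds it down until gone). From there it must be pushed: damped, 160 g, 1 to 2 N at its front edge. Let go before about 1.35 rad it falls back on the spring; beyond, it sinks open by itself in a second or two.
- lid_hinge (a point): Middle of the lid's hinge axis, which runs along the printer's y: 78 mm behind the printer's origin, 66 mm above the bench.
- lid_edge (a point): Middle of the lower edge of the lid's front wall (3 mm thick, 156 mm wide), 152.5 mm before and 6 mm below the hinge axis when shut; moves with the lid. At 0.9 rad it is 182 mm above the bench and 22 mm in front (-x) of the printer's origin, and can be pushed up and back from the front.
- guide_face (a point): Point on the inner face of the sliding roll guide (the right one as the robot sees it), 4 mm under its top edge, mid-length. Plate 56 mm long (16 mm at its top edge), 4.5 mm thick; top 82 mm above the bench, 20 mm over the tub's walls. A hub 22 mm across, 4 mm thick stands on its inner face, 35 to 57 mm above the bench.
- roll_guide (a joint): Travel of the sliding guide to the printer's right (its -y): 0 = 54 mm from the fixed guide, 0.052 m = outer stop, 106 mm from the fixed guide. It slides with 2 N of friction and stays where it is left.
- fixed_guide_face (a point): The like point on the inner face of the fixed roll guide, in the left half of the tub at y = +54 mm in the printer's frame, 78 mm above the bench; same shape and hub as the sliding one.
- label_roll: Loose roll of blank labels, 68 mm across, 100 mm tall, standing on end left of the printer. Origin: centre of its underside.
- pencil: Loose pencil, 117 mm long, 7 mm thick, lying on the bench left of the label roll. Origin: centre of its underside; it lies along its y.
- tape_measure: Loose steel tape measure, 36 x 82 mm and 62 mm high, right of the printer. Origin: centre of its underside.
- wrench: Loose combination wrench, 192 mm long, 29 mm wide, 7 mm thick, lying on the bench right of the tape measure. Origin: centre of its underside; it lies along its y.

How it is judged:
On the way, in this order (a step that is already met when the one before it is completed fails the run):
1. the release tab is pressed (value of joint tab above 0.14 rad).
2. the lid has sprung up (value of joint lid above 0.7 rad), for 0.1 s.
3. the lid is pushed fully open (value of joint lid above 1.75 rad), for 0.1 s.
4. the sliding roll guide is at its outer stop (value of joint roll_guide above 0.048 m), for 0.1 s.
At the end, for the whole second after the job is handed in: The lid rests within 0.1 rad of its open stop, the sliding guide stands within 4 mm of its outer stop, the tab has sprung back up, and the label roll, pencil, tape measure and wrench are within 20 mm of where they were (value of joint lid above 1.75 rad and value of joint roll_guide above 0.048 m and value of joint tab below 0.05 rad and distance of each of label_roll, pencil, tape_measure, wrench from where it was at the start of the episode below 0.02 m); the robot touches nothing.
It fails at once if the label roll, pencil, tape measure or wrench is lifted, carried or shoved away (distance of any of label_roll, pencil, tape_measure, wrench from where it was at the start of the episode above 0.03 m).
It also fails if it takes over 54 s, if anything falls off the work surface, if the arm or the gripper's body presses on something with over 40 N, if the wrist force passes 120 N, or if a joint passes its speed limit or range.

## Working session

There is one attempt and no reset: what is moved stays moved. The work goes in short steps, Python scripts to look and compute and a tool call to move; the robot and the scene stay as the last step left them, time stands still between calls to the robot, and variables do not carry over. Pictures are saved under pics/ and viewed, and the job is handed in when it is done.

Besides the shell and the picture viewer there is one more tool, called as name(argument=value, ...) on one line, values as JSON. servo_tool: Moves the arm, as the interface text tells. Scaled input: -1 to 1 covers 500 mm each way for a shift and pi/2 rad each way for a turn. Its arguments: {"type":"object","properties":{"moves":{"type":"array"},"squeeze":{"type":"number"}},"required":["moves"]}

```bash
mkdir -p pics; ls; python3 - <<'E'
from station import *
import cv2
o=get_obs();print(o,pinch_z)
for n in("side","top"):
    c=camera(n);cv2.imwrite(f"pics/{n}0.png",c["color"][:,:,::-1]);print(n,c["intrinsics"],c["rvec"],c["tvec"])
E
```

```text
pics
{'time_s': 0.0, 'qpos': array([-1.30657929e+00,  3.00508859e-01,  1.52162166e+00,  6.48312181e-06,
        1.32068798e+00, -6.65793056e-02]), 'joint_vel': array([-0.00070517,  0.00022801, -0.00067661, -0.00037305,  0.00134397,
        0.00035249]), 'tau': array([-6.26231249e-04, -5.31806016e+01, -3.52738452e+01,  7.08359806e-02,
        2.43834121e-02, -9.51102015e-05]), 'ee_pos': array([ 0.17857493, -0.51990944,  0.20484845]), 'eef_rot': array([-3.14036994e+00, -8.78216036e-05,  3.30794678e-01]), 'force': array([ 1.05866958,  0.3188464 , -0.13855435]), 'moment': array([ 0.00228993, -0.01024794, -0.03724914]), 'grip_width': 0.09401782574114288} 0.0188
side [[439.84340328   0.         314.06664381]
 [  0.         439.84340328 242.27502926]
 [  0.           0.           1.        ]] [ 0.23431009 -2.61144545  1.58966556] [0.56785599 0.09415363 0.8730393 ]
top [[531.10796438   0.         321.81781108]
 [  0.         531.10796438 232.02516822]
 [  0.           0.           1.        ]] [ 2.15511424 -2.10318974  0.19527034] [0.02987578 0.58120761 0.98181316]
```

View pics/side0.png

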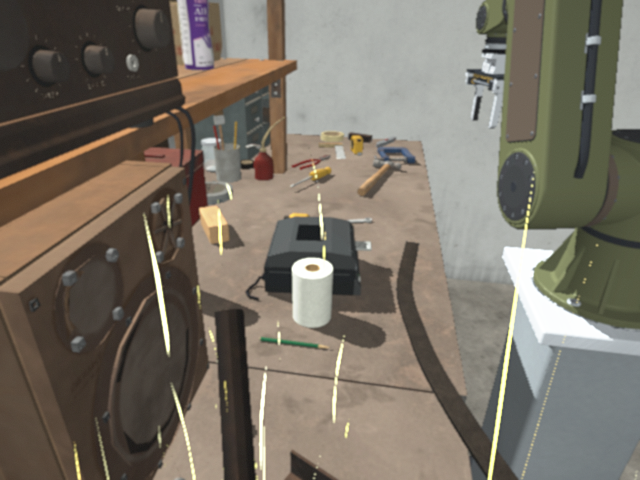

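View pics/top0.png

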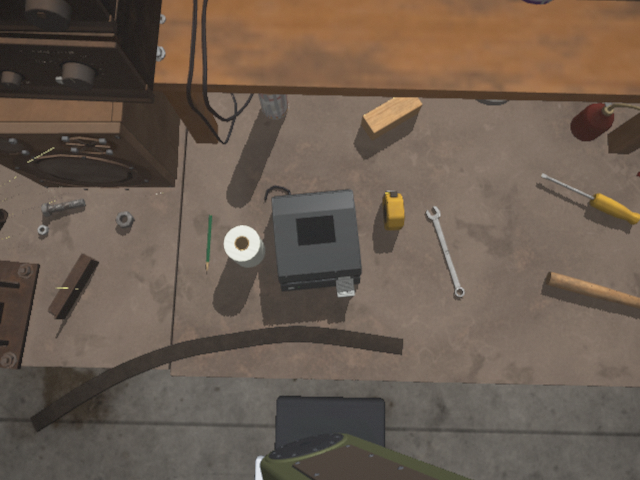

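The top view shows the printer around (316,238), the tab at (345,287), the tape measure at (394,210), the roll at (243,243), the pencil at (209,243) and the wrench at (446,252). I'll zoom in.

```bash
cat > h.py <<'E'
import numpy as np,cv2
from station import *
def P(c):
    R=cv2.Rodrigues(np.array(c["rvec"]))[0];return np.array(c["intrinsics"]),R,np.array(c["tvec"]).ravel()
def ray(c,u,v,z):
    K,R,t=P(c);d=R.T@np.linalg.solve(K,[u,v,1]);o=-R.T@t;s=(z-o[2])/d[2];return o+s*d
def proj(c,p):
    K,R,t=P(c);return cv2.projectPoints(np.array(p,float).reshape(-1,1,3),np.array(c["rvec"]),t,K,None)[0].reshape(-1,2)
E
python3 - <<'E'
import cv2
a=cv2.imread("pics/top0.png")[180:305,255:375];cv2.imwrite("pics/tz.png",cv2.resize(a,None,fx=4.8,fy=4.8,interpolation=cv2.INTER_CUBIC))
a=cv2.imread("pics/side0.png")[200:330,240:400];cv2.imwrite("pics/sz.png",cv2.resize(a,None,fx=4.5,fy=4.5,interpolation=cv2.INTER_CUBIC))
E
```

```text
(no output)
```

View pics/tz.png

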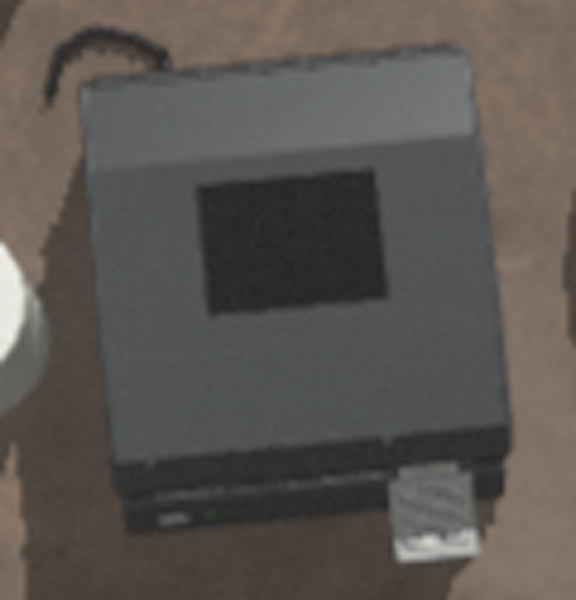

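View pics/sz.png

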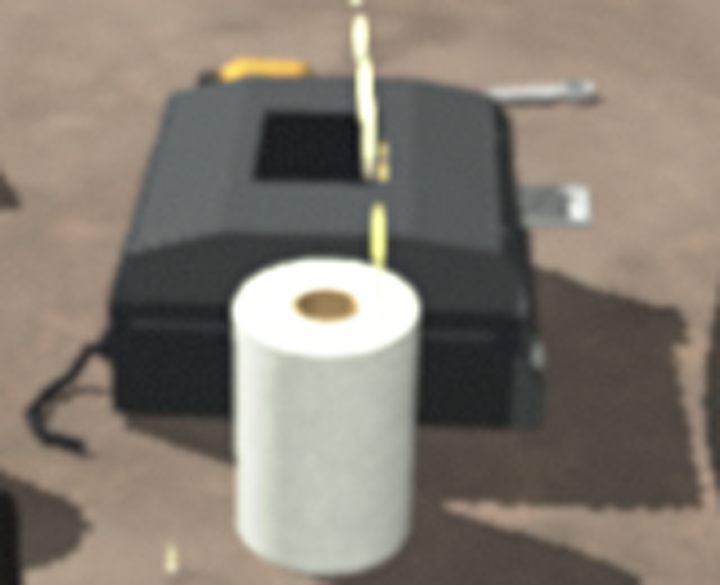

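```bash
python3 - <<'E'
from h import *
c=camera("top")
K,R,t=P(c);print("cam",-R.T@t)
g=lambda u,v,z:ray(c,255+u/4.8-.4,180+v/4.8-.4,z)
print("tab");T=[g(*p,.051) for p in[(390,473),(468,463),(478,535),(397,543)]]
for q in T:print(q.round(4))
print("mean",np.mean(T,0), [np.linalg.norm(T[i]-T[i-1]).round(4) for i in range(4)])
print("lid top front", g(113,463,.085),g(510,427,.085))
print("lid low front", g(122,496,.06),g(510,457,.06))
print("base front low", g(128,533,.014),g(502,495,.014))
print("lid rear corners", g(82,88,.07),g(470,50,.07))
print("lid mid ridge", g(92,170,.097),g(475,135,.097))
for n,z,p in[("roll",.1,(243,243)),("tape",.062,(394,213)),("tape2",.062,(384,190)),("tape3",.062,(403,228)),("wr",.007,(433,212)),("wr",.007,(460,292)),("shelf edge",.3,(400,95))]:print(n,ray(c,*p,z).round(4))
E
```

```text
cam [0.39600529 0.04563815 1.06946197]
tab
[0.4913 0.015  0.051 ]
[ 0.496  -0.0162  0.051 ]
[ 0.4674 -0.0205  0.051 ]
[0.4635 0.0117 0.051 ]
mean [ 0.4795519  -0.00251583  0.051     ] [np.float64(0.028), np.float64(0.0315), np.float64(0.0289), np.float64(0.0324)]
lid top front [0.48934133 0.12310652 0.085     ] [ 0.50706856 -0.03019151  0.085     ]
lid low front [0.47874354 0.12101532 0.06      ] [ 0.49793962 -0.03224573  0.06      ]
base front low [0.46734386 0.12140095 0.014     ] [ 0.4867536  -0.03265352  0.014     ]
lid rear corners [0.64162988 0.14258995 0.07      ] [ 0.66138774 -0.01352361  0.07      ]
lid mid ridge [0.60225804 0.13474111 0.097     ] [ 0.61999865 -0.01434529  0.097     ]
roll [0.5474 0.1891 0.1   ]
tape [ 0.6195 -0.0952  0.062 ]
tape2 [ 0.6651 -0.0756  0.062 ]
tape3 [ 0.5903 -0.1126  0.062 ]
wr [ 0.6359 -0.1828  0.007 ]
wr [ 0.4738 -0.2346  0.007 ]
shelf edge [ 0.7536 -0.0713  0.3   ]
```

```bash
python3 - <<'E'
from h import *
t=camera("top");s=camera("side")
K,R,tt=P(t);o=-R.T@tt
# plane through top camera containing shelf front edge
d1=R.T@np.linalg.solve(K,[330,94,1]);d2=R.T@np.linalg.solve(K,[630,99,1]);n=np.cross(d1,d2)
K2,R2,t2=P(s);o2=-R2.T@t2
for u,v in[(298,62),(296,70),(200,110),(100,153)]:
    d=R2.T@np.linalg.solve(K2,[u,v,1]);k=n@(o-o2)/(n@d);print(u,v,(o2+k*d).round(3))
# printer check in side view
O=np.array([.5637,.0536]);w=.122;ex=np.array([np.cos(w),np.sin(w)]);ey=np.array([-np.sin(w),np.cos(w)])
f=lambda x,y,z:[*(O+x/1e3*ex+y/1e3*ey),z/1e3]
pts=[f(-113,-63,51),f(-113,-29,51),f(-79,-29,51),f(-79,-63,51),f(-76,78,60),f(88,78,60),f(-76,-78,60)]
for nme,c in(("side",s),("top",t)):
    im=c["color"][:,:,::-1].copy()
    q=proj(c,pts);z=cv2.resize(im,None,fx=5,fy=5,interpolation=2)
    for p in q: cv2.circle(z,tuple(int(5*(v+.5)) for v in p),4,(0,0,255),1)
    x0,y0=(240,200) if nme=="side" else (250,180)
    cv2.imwrite(f"pics/chk_{nme}.png",z[5*y0:5*y0+600,5*x0:5*x0+750])
print("tab press pt",f(-105,-46,51))
E
```

```text
298 62 [ 0.737 -0.615  0.345]
296 70 [ 0.75  -0.644  0.319]
200 110 [0.731 0.164 0.344]
100 153 [0.726 0.428 0.35 ]
tab press pt [np.float64(0.46507853012723627), np.float64(-0.004836338695503074), 0.051]
```

View pics/chk_side.png

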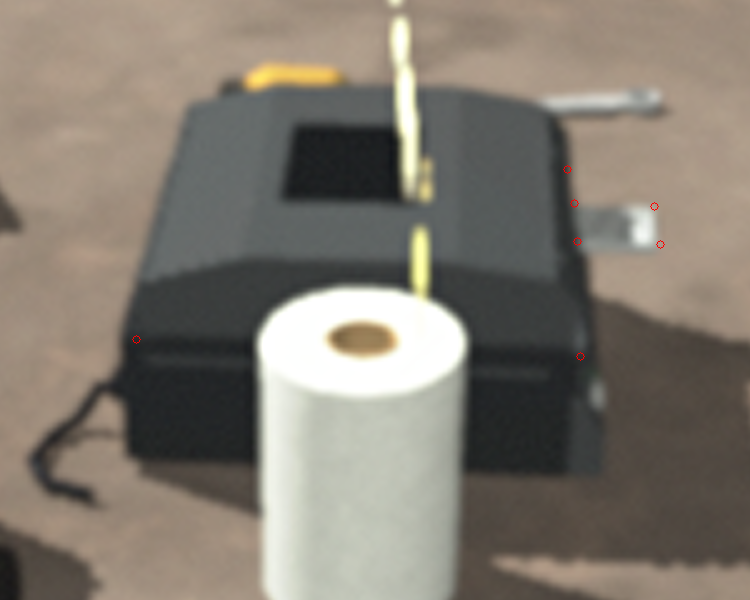

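View pics/chk_top.png

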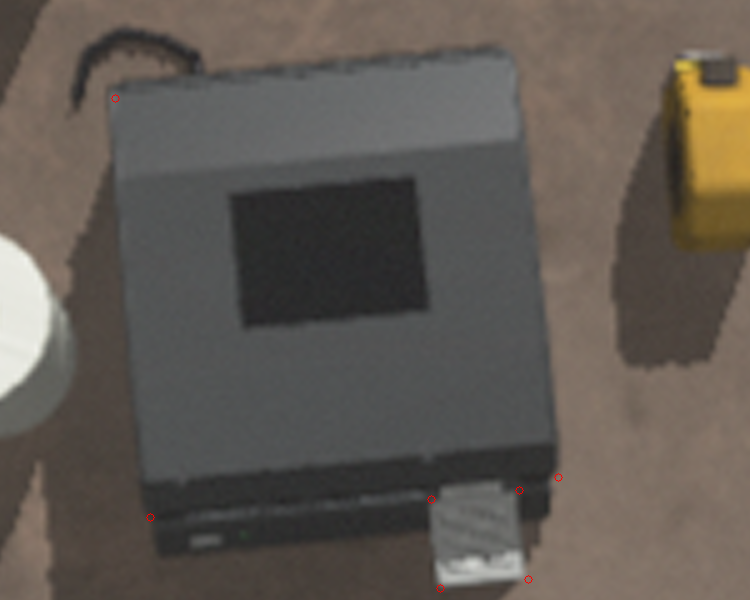

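```bash
cat >> h.py <<'E'
from scipy.spatial.transform import Rotation as Ro
O=np.array([.5637,.0536]);w=.122;ex=np.array([np.cos(w),np.sin(w)]);ey=np.array([-np.sin(w),np.cos(w)])
f=lambda x,y,z:np.array([*(O+x/1e3*ex+y/1e3*ey),z/1e3])
def rows(*tg,yaw=.122,pitch=0):
    o=get_obs();R=Ro.from_euler('xyz',o["eef_rot"]);R2=Ro.from_euler('xyz',[np.pi,pitch,yaw])
    print("t",o["time_s"],"local",loc(o["ee_pos"]),"F",o["force"].round(2))
    for p in tg:
        print(((R.inv()*R2).as_rotvec()/(np.pi/2)).round(3),(R.inv().apply(f(*p)-o["ee_pos"])/.5).round(4))
def loc(p):
    d=np.array(p[:2])-O;return (np.array([d@ex,d@ey,p[2]])*1e3).round(1)
E
python3 -c "
from h import *
rows((-106,-46,100),(-106,-46,62))"
```

```text
t 0.25 local [-452.  -522.5  205.2] F [ 0.31  0.25 -0.36]
[-0.     0.     0.133] [ 0.8746 -0.7888  0.2109]
[-0.     0.     0.133] [ 0.8746 -0.7887  0.2869]
```

servo_tool(moves=[[[0,0,0.13,0.875,-0.789,0.15,1],[0,0,0.133,0.875,-0.789,0.15,1],[0,0,0.133,0.875,-0.789,0.15,1],[0,0,0.133,0.875,-0.789,0.15,1],[0,0,0.133,0.875,-0.789,0.15,1],[0,0,0.133,0.875,-0.789,0.15,1],[0,0,0.133,0.875,-0.789,0.15,1],[0,0,0.133,0.875,-0.789,0.15,1],[0,0,0.133,0.875,-0.789,0.15,1],[0,0,0.133,0.875,-0.789,0.15,1],[0,0,0.133,0.875,-0.789,0.15,1],[0,0,0.133,0.875,-0.789,0.15,1]]])

```text
time_s: 1.25
ee_pos: [0.4196, -0.0843, 0.1423]
eef_rot: [-3.141, -0.001, 0.122]
force: [0.7, -0.6, 0.2]
grip_width: 0.0171
```

```bash
python3 -c "
from h import *
rows((-106,-46,90),(-106,-46,60))"
```

```text
t 1.25 local [-159.8 -119.3  142.3] F [ 0.68 -0.58  0.22]
[-0. -0. -0.] [ 0.1075 -0.1467  0.1047]
[-0. -0. -0.] [ 0.1074 -0.1467  0.1647]
```

servo_tool(moves=[[[0,0,0,0.108,-0.147,0.1,1],[0,0,0,0.108,-0.147,0.1,1],[0,0,0,0.108,-0.147,0.1,1],[0,0,0,0.108,-0.147,0.165,1],[0,0,0,0.108,-0.147,0.165,1],[0,0,0,0.108,-0.147,0.165,1],[0,0,0,0.108,-0.147,0.165,1]]])

```text
time_s: 1.83
ee_pos: [0.4646, -0.0053, 0.061]
eef_rot: [-3.142, -0.001, 0.121]
force: [-0.7, -1.1, -0.2]
grip_width: 0.0004
```

```bash
python3 -c "
from h import *
rows((-106,-46,60),(-106,-46,50),(-106,-46,38))
c=camera('top');cv2.imwrite('pics/t1.png',cv2.resize(c['color'][150:350,220:460,::-1],None,fx=3,fy=3))"
```

```text
t 1.8333 local [-105.5  -46.4   61. ] F [-0.73 -1.06 -0.21]
[-0.    -0.001 -0.001] [-0.001  -0.0008  0.0021]
[-0.    -0.001 -0.001] [-0.0011 -0.0008  0.0221]
[-0.    -0.001 -0.001] [-0.0011 -0.0008  0.0461]
```

View pics/t1.png

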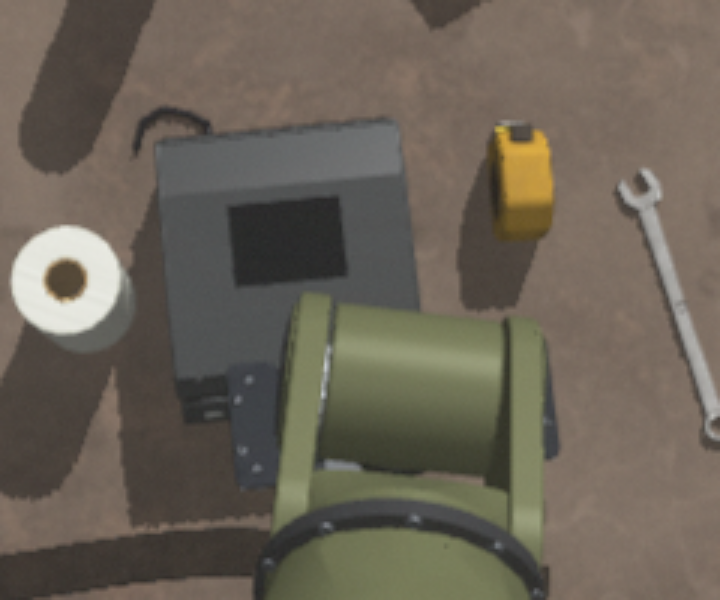

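The tool is over the tab, so I'll press it down.

servo_tool(moves=[[[0,0,0,0,0,0.022,1],[0,0,0,0,0,0.03,1],[0,0,0,0,0,0.036,1],[0,0,0,0,0,0.04,1],[0,0,0,0,0,0.04,1]]])

```text
time_s: 2.3
ee_pos: [0.4658, -0.0059, 0.0426]
eef_rot: [3.141, -0.004, 0.121]
force: [-3.0, -2.2, 17.6]
grip_width: 0.0004
```

```bash
python3 -c "
from h import *
rows((-106,-46,38),(-130,-46,120))
c=camera('side');cv2.imwrite('pics/s1.png',cv2.resize(c['color'][130:330,220:460,::-1],None,fx=3,fy=3))"
```

```text
t 2.3 local [-104.4  -47.1   42.6] F [-2.96 -2.19 17.57]
[ 0.001 -0.003 -0.001] [-0.0033 -0.0022  0.0091]
[ 0.001 -0.003 -0.001] [-0.0506 -0.002  -0.1551]
```

View pics/s1.png

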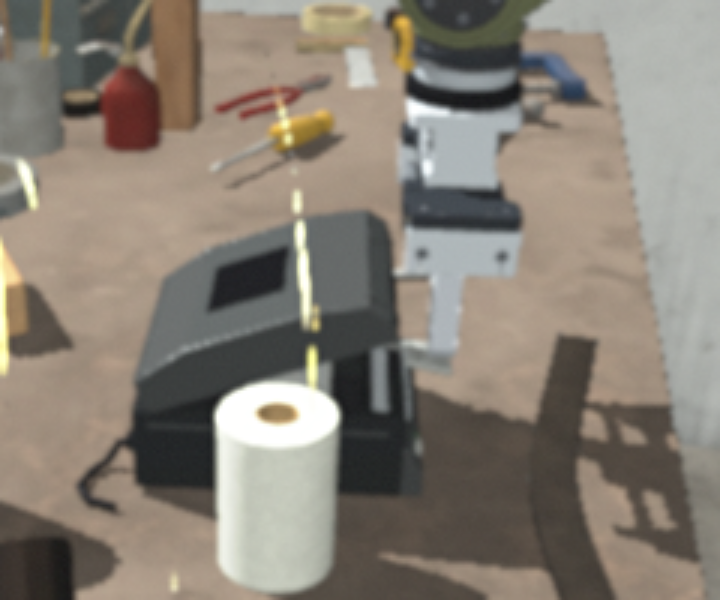

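The tab bottomed out at 17.6 N and the lid is rising. I'll back off up and to the front.

servo_tool(moves=[[[0,0,0,-0.02,0,-0.02,1],[0,0,0,-0.07,0,-0.05,1],[0,0,0,-0.09,0,-0.14,1],[0,0,0,-0.09,-0.04,-0.235,1],[0,0,0,-0.09,-0.094,-0.235,1],[0,0,0,-0.09,-0.094,-0.235,1],[0,0,0,-0.09,-0.094,-0.235,1],[0,0,0,-0.09,-0.094,-0.235,1],[0,0,0,-0.09,-0.094,-0.235,1],[0,0,0,-0.09,-0.094,-0.235,1]]])

```text
time_s: 3.18
ee_pos: [0.4147, 0.0349, 0.159]
eef_rot: [3.141, -0.003, 0.12]
force: [0.3, 0.7, -0.4]
grip_width: 0.0002
```

```bash
python3 -c "
from h import *
rows((-60,0,160),(-32,0,160),(55,0,160))
c=camera('side');cv2.imwrite('pics/s2.png',cv2.resize(c['color'][130:330,220:460,::-1],None,fx=3,fy=3))"
```

```text
t 3.1833 local [-150.2   -0.5  159. ] F [ 0.28  0.71 -0.43]
[ 0.001 -0.002 -0.001] [ 0.1804 -0.0013 -0.0015]
[ 0.001 -0.002 -0.001] [ 0.2364 -0.0015 -0.0014]
[ 0.001 -0.002 -0.001] [ 0.4104 -0.0019 -0.001 ]
```

View pics/s2.png

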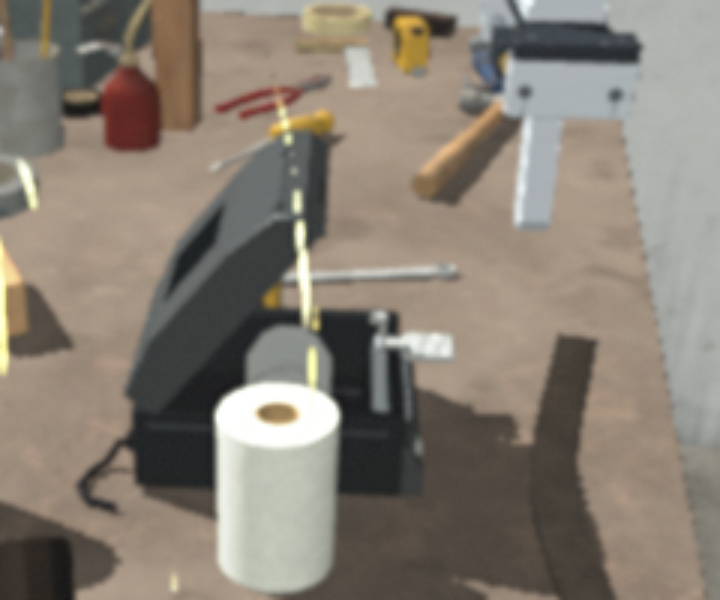

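The lid has sprung to about 0.9 rad, with its edge near (325,235) in the crop. Next I push it back.

servo_tool(moves=[[[0,0,0,0.07,0,-0.001,1],[0,0,0,0.14,0,-0.001,1],[0,0,0,0.2,0,-0.001,1],[0,0,0,0.225,0,-0.001,1],[0,0,0,0.24,0,-0.001,1],[0,0,0,0.255,-0.001,-0.001,1],[0,0,0,0.27,-0.001,-0.001,1],[0,0,0,0.285,-0.001,-0.001,1],[0,0,0,0.3,-0.001,-0.001,1],[0,0,0,0.315,-0.002,-0.001,1],[0,0,0,0.33,-0.002,-0.001,1],[0,0,0,0.345,-0.002,-0.001,1]]])

```text
time_s: 4.23
ee_pos: [0.5866, 0.0566, 0.1602]
eef_rot: [3.141, -0.003, 0.12]
force: [-1.1, 0.8, 0.2]
grip_width: 0.0003
```

```bash
python3 -c "
from h import *
rows((40,0,160),(55,0,160),(65,0,160))
c=camera('side');cv2.imwrite('pics/s3.png',cv2.resize(c['color'][110:310,220:460,::-1],None,fx=3,fy=3))"
```

```text
t 4.2333 local [ 23.1   0.2 160.2] F [-1.15  0.78  0.15]
[ 0.001 -0.002 -0.001] [0.0339 0.0003 0.0004]
[ 0.001 -0.002 -0.001] [0.0639 0.0003 0.0005]
[ 0.001 -0.002 -0.001] [0.0839 0.0002 0.0006]
```

View pics/s3.png

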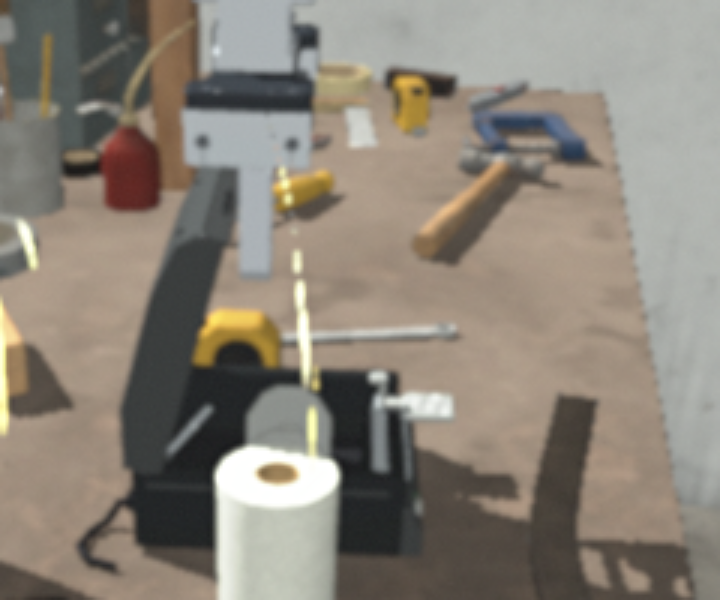

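servo_tool(moves=[[[0,0,0,0.015,0,0,1],[0,0,0,0.03,0,0,1],[0,0,0,0.045,0,0,1],[0,0,0,0.06,0,0,1],[0,0,0,0.075,0,0,1],[0,0,0,0.085,0,0,1],[0,0,0,0.085,0,0,1],[0,0,0,0.085,0,0,1],[0,0,0,0.085,0,0,1],[0,0,0,0.085,0,0,1],[0,0,0,0.085,0,0,1],[0,0,0,0.085,0,0,1]]])

```text
time_s: 5.28
ee_pos: [0.6295, 0.0617, 0.1603]
eef_rot: [3.141, -0.003, 0.12]
force: [-1.0, 0.4, 0.0]
grip_width: 0.0006
```

```bash
python3 -c "
from h import *
rows((-40,0,160),(55,0,160),(65,0,160))
c=camera('side');cv2.imwrite('pics/s4.png',cv2.resize(c['color'][110:310,220:460,::-1],None,fx=3,fy=3))"
```

```text
t 5.2833 local [6.630e+01 1.000e-01 1.603e+02] F [-1.    0.37  0.03]
[ 0.001 -0.002 -0.001] [-2.126e-01  6.000e-04 -1.000e-04]
[ 0.001 -0.002 -0.001] [-0.0226  0.0002  0.0006]
[ 0.001 -0.002 -0.001] [-0.0026  0.0001  0.0006]
```

View pics/s4.png

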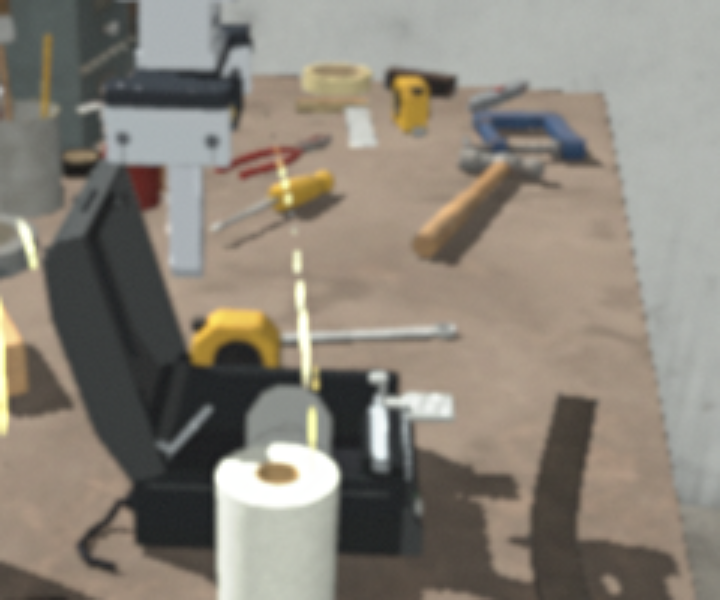

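The lid is fully open and has left the finger. I'll back off to the front so the camera can see into the tub.

servo_tool(moves=[[[0,0,0,-0.08,0,0,1],[0,0,0,-0.16,0,0,1],[0,0,0,-0.24,0,0,1],[0,0,0,-0.32,0,0,1],[0,0,0,-0.4,0,0,1],[0,0,0,-0.48,0,0,1],[0,0,0,-0.54,0,0,1],[0,0,0,-0.54,0,0,1],[0,0,0,-0.54,0,0,1]]])

```text
time_s: 6.08
ee_pos: [0.3612, 0.0294, 0.1601]
eef_rot: [3.14, -0.006, 0.119]
force: [-0.6, -0.5, -0.0]
grip_width: 0.0004
```

```bash
python3 -c "
from h import *
rows((0,27,120))
c=camera('top');cv2.imwrite('pics/t5.png',c['color'][:,:,::-1]);cv2.imwrite('pics/t5z.png',cv2.resize(c['color'][170:300,255:405,::-1],None,fx=4.5,fy=4.5,interpolation=2))
c=camera('side');cv2.imwrite('pics/s5.png',cv2.resize(c['color'][150:310,220:420,::-1],None,fx=3.5,fy=3.5))"
```

```text
t 6.0833 local [-204.     0.6  160.1] F [-0.63 -0.48 -0.  ]
[ 0.001 -0.004 -0.002] [ 0.4073 -0.0539  0.0825]
```

View pics/t5z.png

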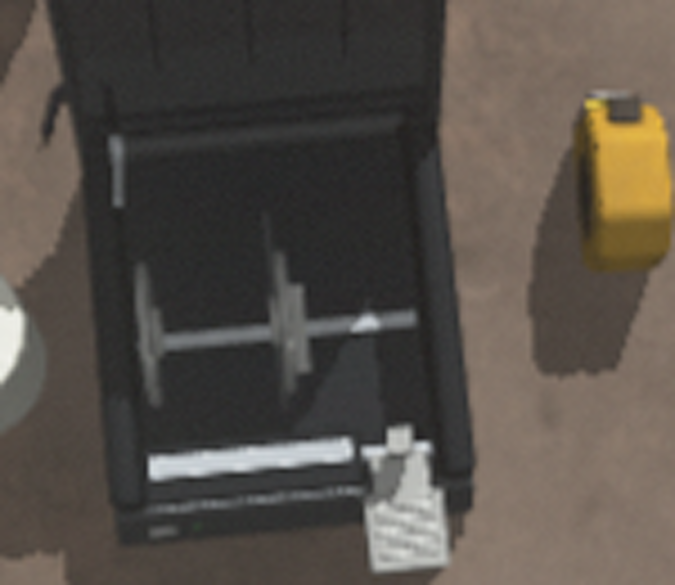

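View pics/s5.png

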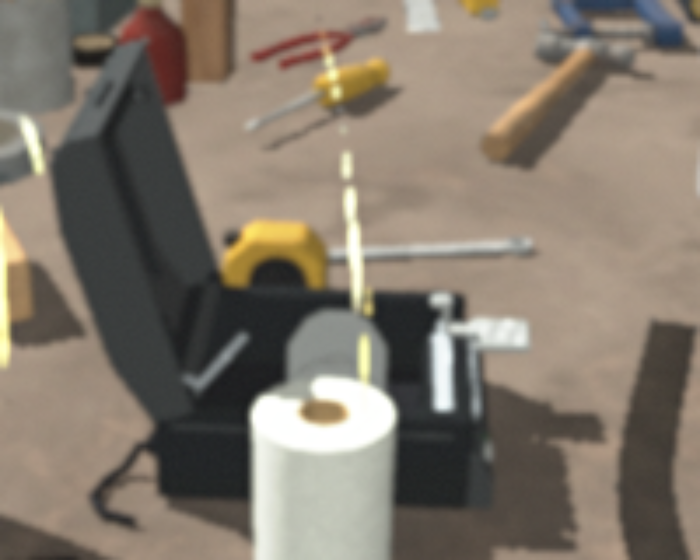

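```bash
python3 -c "
from h import *
c=camera('top')
z=cv2.resize(c['color'][215:275,275:335,::-1],None,fx=10,fy=10,interpolation=2);z=np.clip(z*1.8,0,255).astype('uint8')
pts={k:proj(c,f(*k))[0] for k in[(15,0,82),(15,0,14),(15,54,82),(15,-4.5,82),(43,0,50),(-13,0,50),(7,0,82),(23,0,82)]}
for k,p in pts.items(): print(k,p.round(1));cv2.circle(z,(int(10*(p[0]-275+.5)),int(10*(p[1]-215+.5))),4,(0,0,255),1)
cv2.imwrite('pics/t6.png',z)"
```

```text
(15, 0, 82) [315.9 230. ]
(15, 0, 14) [316.  236.1]
(15, 54, 82) [287.4 232.7]
(15, -4.5, 82) [318.2 229.7]
(43, 0, 50) [314.6 218.9]
(-13, 0, 50) [317.3 247.1]
(7, 0, 82) [316.3 234.1]
(23, 0, 82) [315.5 225.8]
```

View pics/t6.png

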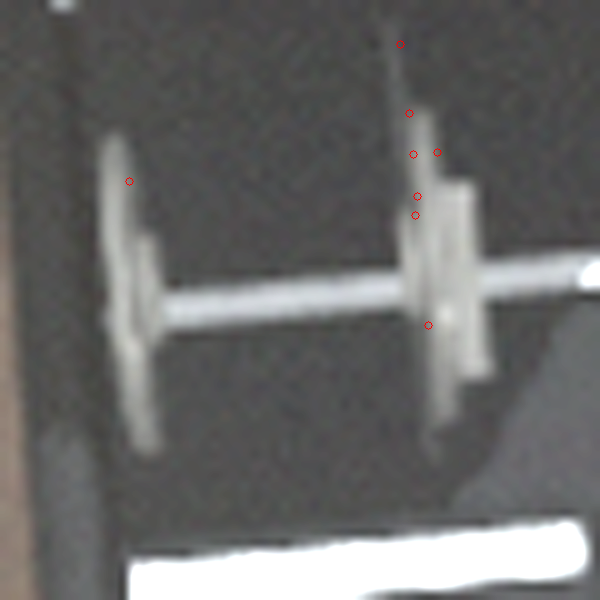

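```bash
python3 -c "
from h import *
c=camera('side')
for p in [(316,238.9),(301.5,255),(331,255)]:
  for z in(.082,.06):print(p,z,loc(ray(c,*p,z)))
t=camera('top')
for p in [(286,229),(290,260),(317,226),(319,256.5),(316.5,242)]:
  for z in(.082,.06,.04):print(p,z,loc(ray(t,*p,z)))
"
```

```text
(316, 238.9) 0.082 [ 0.8 -2.1 82. ]
(316, 238.9) 0.06 [  2.3 -45.3  60. ]
(301.5, 255) 0.082 [24.6 65.4 82. ]
(301.5, 255) 0.06 [27.5 26.  60. ]
(331, 255) 0.082 [-29.8  61.3  82. ]
(331, 255) 0.06 [-30.   21.7  60. ]
(286, 229) 0.082 [22.3 56.  82. ]
(286, 229) 0.06 [26.5 57.  60. ]
(286, 229) 0.04 [30.4 57.9 40. ]
(290, 260) 0.082 [-37.2  53.7  82. ]
(290, 260) 0.06 [-34.3  54.6  60. ]
(290, 260) 0.04 [-31.7  55.4  40. ]
(317, 226) 0.082 [22.4 -2.9 82. ]
(317, 226) 0.06 [26.6 -3.2 60. ]
(317, 226) 0.04 [30.4 -3.5 40. ]
(319, 256.5) 0.082 [-35.9  -1.   82. ]
(319, 256.5) 0.06 [-33.   -1.3  60. ]
(319, 256.5) 0.04 [-30.3  -1.6  40. ]
(316.5, 242) 0.082 [-8.1  1.  82. ]
(316.5, 242) 0.06 [-4.5  0.8 60. ]
(316.5, 242) 0.04 [-1.3  0.5 40. ]
```

The sliding guide sits at local x≈-1, y≈0, with its top at z=82, which agrees with the figures given. I'll put the closed fingers between the two guides.

servo_tool(moves=[[[0,0,0,0.08,-0.012,0,1],[0,0,0,0.16,-0.024,0,1],[0,0,0,0.24,-0.036,0,1],[0,0,0,0.32,-0.048,0.02,1],[0,0,0,0.38,-0.054,0.04,1],[0,-0.004,0,0.405,-0.054,0.08,1],[0,-0.004,0,0.405,-0.054,0.09,1],[0,-0.004,0,0.405,-0.054,0.09,1],[0,-0.004,0,0.405,-0.054,0.09,1]]])

```text
time_s: 7.08
ee_pos: [0.5596, 0.0805, 0.1147]
eef_rot: [3.141, 0.004, 0.12]
force: [-0.5, -0.7, 0.1]
grip_width: 0.0003
```

```bash
python3 -c "
from h import *
rows((-1,27,66),(-1,-36,66),(-1,-42,66))
c=camera('top');cv2.imwrite('pics/t7.png',cv2.resize(c['color'][170:300,255:405,::-1],None,fx=4.5,fy=4.5,interpolation=2))
c=camera('side');cv2.imwrite('pics/s7.png',cv2.resize(c['color'][150:310,220:420,::-1],None,fx=3.5,fy=3.5))"
```

```text
t 7.0833 local [ -0.8  27.2 114.7] F [-0.47 -0.74  0.07]
[ 0.     0.003 -0.001] [-0.      0.0003  0.0974]
[ 0.     0.003 -0.001] [0.0002 0.1263 0.0975]
[ 0.     0.003 -0.001] [0.0003 0.1383 0.0975]
```

View pics/s7.png

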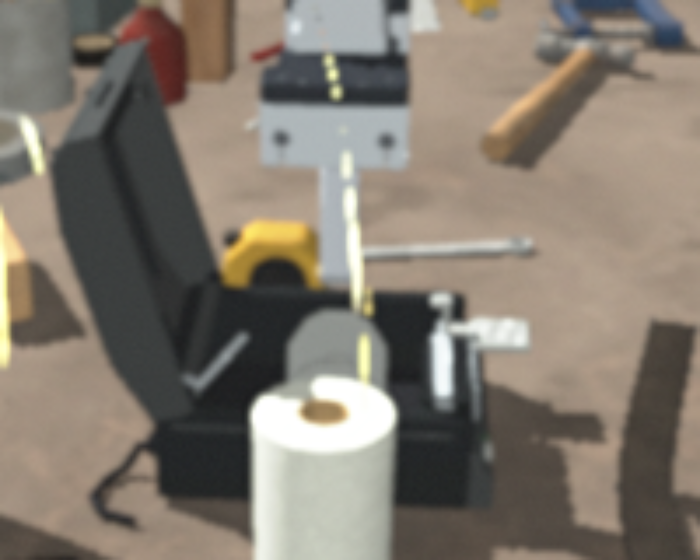

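servo_tool(moves=[[[0,0,0,0,0,0.04,1],[0,0,0,0,0,0.08,1],[0,0,0,0,0,0.098,1],[0,0,0,0,0.02,0.098,1],[0,0,0,0,0.04,0.098,1],[0,0,0,0,0.06,0.098,1],[0,0,0,0,0.08,0.098,1],[0,0,0,0,0.1,0.098,1],[0,0,0,0,0.115,0.098,1],[0,0,0,0,0.126,0.098,1],[0,0,0,0,0.126,0.098,1]]])

```text
time_s: 8.1
ee_pos: [0.5677, 0.0166, 0.0673]
eef_rot: [3.14, 0.001, 0.119]
force: [-0.4, 0.1, 0.2]
grip_width: 0.0005
```

```bash
python3 -c "
from h import *
rows((-1,-40,66),(-1,-43,66),(-1,-46,66))
c=camera('side');cv2.imwrite('pics/s8.png',cv2.resize(c['color'][150:310,220:420,::-1],None,fx=3.5,fy=3.5))"
```

```text
t 8.1 local [ -0.5 -37.2  67.3] F [-0.36  0.11  0.21]
[ 0.001  0.001 -0.002] [-0.0009  0.0055  0.0026]
[ 0.001  0.001 -0.002] [-0.0009  0.0115  0.0026]
[ 0.001  0.001 -0.002] [-0.0009  0.0175  0.0026]
```

View pics/s8.png

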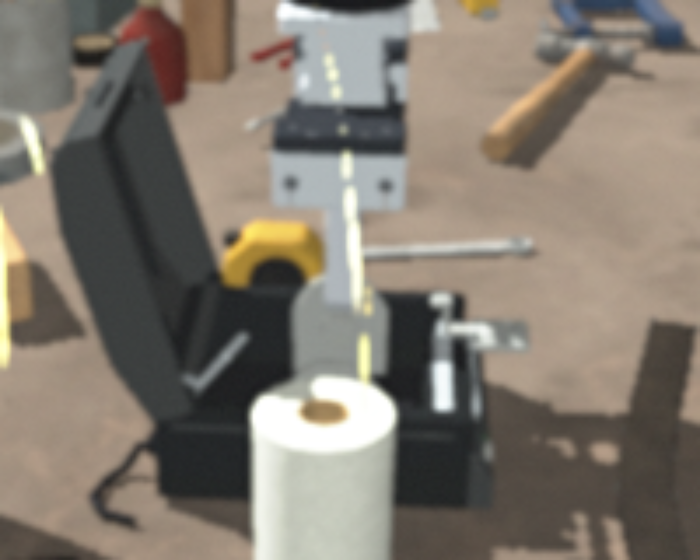

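servo_tool(moves=[[[0,0,0,0,0.003,0.002,1],[0,0,0,0,0.006,0.002,1],[0,0,0,0,0.008,0.002,1],[0,0,0,0,0.01,0.002,1],[0,0,0,0,0.01,0.002,1],[0,0,0,0,0.01,0.002,1]]])

```text
time_s: 8.65
ee_pos: [0.5679, 0.0137, 0.0659]
eef_rot: [-3.141, 0.002, 0.12]
force: [-0.8, 11.0, -0.5]
grip_width: 0.0004
```

The force has risen to 11 N against 2 N of friction at local y≈-40, which is the outer stop. Now I retreat.

servo_tool(moves=[[[0,0,0,0,-0.02,0,1],[0,0,0,0,-0.03,0,1],[0,0,0,0,-0.03,-0.06,1],[0,0,0,0,-0.03,-0.14,1],[0,0,0,0,-0.03,-0.2,1],[0,0,0,-0.08,-0.03,-0.2,1],[0,0,0,-0.16,-0.03,-0.2,1],[0,0,0,-0.24,-0.03,-0.2,1],[0,0,0,-0.32,-0.03,-0.2,1],[0,0,0,-0.4,-0.03,-0.2,1],[0,0,0,-0.4,-0.03,-0.2,1],[0,0,0,-0.4,-0.03,-0.2,1]]])

```text
time_s: 9.65
ee_pos: [0.367, 0.0047, 0.1671]
eef_rot: [-3.142, 0.0, 0.119]
force: [0.9, 0.2, 0.4]
grip_width: 0.0007
```

```bash
python3 -c "
from h import *
rows((0,0,160))
c=camera('top');cv2.imwrite('pics/t9.png',cv2.resize(c['color'][170:310,195:475,::-1],None,fx=2.8,fy=2.8,interpolation=2))
z=c['color'][210:280,275:365,::-1];cv2.imwrite('pics/t9z.png',np.clip(cv2.resize(z,None,fx=8,fy=8,interpolation=2)*1.8,0,255).astype('uint8'))
print(proj(c,[f(-1,-52,82),f(-1,-56.5,82),f(-1,54,82)]))
c=camera('side');cv2.imwrite('pics/s9.png',cv2.resize(c['color'][150:310,220:420,::-1],None,fx=3.5,fy=3.5))"
```

```text
t 9.65 local [-201.2  -24.6  167.1] F [0.89 0.2  0.35]
[-0.     0.    -0.002] [ 0.4022 -0.0503  0.0141]
[[344.10384971 235.62470792]
 [346.47365611 235.39699786]
 [288.13847596 241.00231137]]
```

View pics/t9.png

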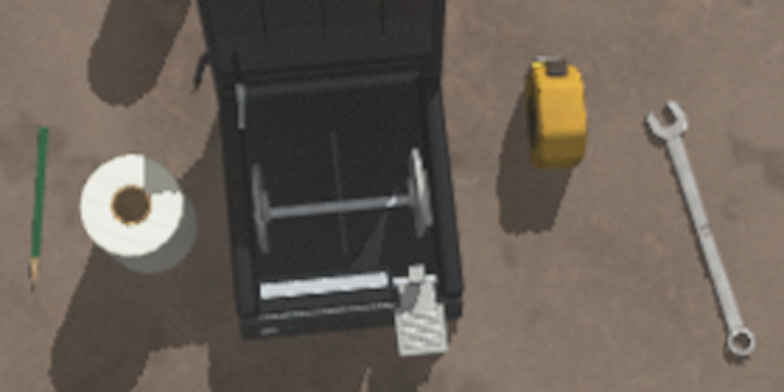

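View pics/t9z.png

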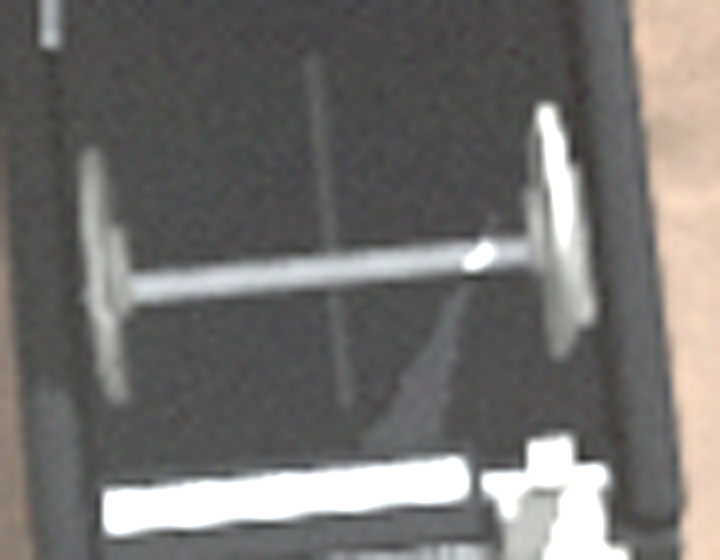

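View pics/s9.png

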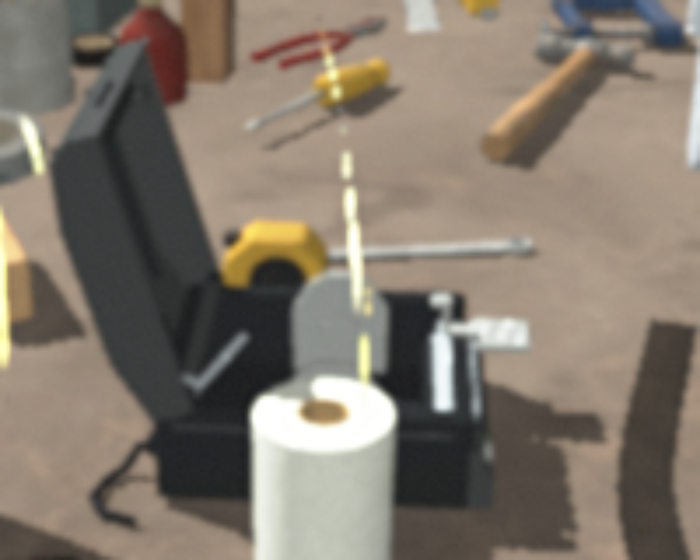

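The pictures show the guide at its outer stop, the lid open, the tab up and the loose items unmoved. I'm handing in.

```bash
python3 -c "
from station import *
print(hand_in())"
```

```text
the job is handed in; nothing more can be done
None
```

The printer is ready for the wider roll: the lid is fully open and the sliding guide is at its outer stop. I handed the job in after about 10 s of robot time; the hand-in gave no verdict.

- **Tab:** I pressed it with closed fingers until it bottomed out at about 18 N, and the lid sprang up. The last pictures show the tab back up.
- **Lid:** I pushed it past upright with about 1 N. It then sank back off the finger and looked the same in every later picture.
- **Guide:** I pushed it outwards until the force rose to 11 N against 2 N of sliding friction. In the last top view its inner face sits within a pixel or two (2–4 mm) of the position calculated for full travel. The hub-to-hub gap measured about 99 mm, against 98 mm expected.
- **Loose items:** The label roll, pencil, tape measure and wrench look unmoved by eye in the last pictures. I did not measure their positions again.
- **Robot:** It stood clear of everything at the end, with under 1 N on the tool.

No check failed or disagreed.

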